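# Raise the gauge carriage to the yellow rung

### The job

Take the gauge carriage by its orange handle and raise it until its gravity pawl has passed the yellow rung and clicked out above it, then lower it gently until the pawl carries the weight on the yellow rung, and let go. Be gentle: do not push the carriage hard against the red stop lugs or bear down on the rungs, do not let it drop even a little, and leave the instruments and the wrench beside it where they lie.

Things in the scene. Friction and masses are not known exactly. Their poses are not given: they have to be found in the camera images.
- stand: Fixed gauge stand: black base plate 270 x 220 x 12 mm and two aluminium upright rails 20 x 20 mm, tops 225 mm above the bench, centred 65 mm either side of the middle. Origin on the bench midway between the rails; z up, y from rail to rail, -x towards the side where the handle is (the robot's side).
- rack: Two dark strips between the rails (axes and origin as the stand), with a ladder in them locked at a height not measured that varies by 25 mm: two 10 mm rungs along y, steel with its axis 60 to 85 mm above the bench, yellow 48 mm above it, and two red lugs on stiff springs (6 N/mm) over the carriage's shoulders, undersides 68.5 mm above the yellow rung's axis. None of it may bear more than 22 N.
- carriage (a joint): Height (m) of the blue carriage with its green gauge, which slides straight up on the rails: 0 at the bottom rest where it starts, 0.025 to 0.050 on the steel rung, 0.073 to 0.098 on the yellow rung. 0.5 to 0.9 kg in all, 1 to 2 N friction; it falls if let go unless its pawl stands on a rung. Sinking faster than 0.15 m/s counts as a drop.
- handle (a point): Grip point (on the carriage) of the orange handle, an upright fin 16 mm thick along the stand's y, 36 mm along x, 58 mm tall above its blue arm. The point is in its middle, 18 mm below its top, 126 mm to -x of the rails, 184 mm above the bench when the carriage is at 0. The gauge (68 mm across, its near face 30 mm to +x of the fin) is as high as the fin.
- unit_a: Loose teal pressure transmitter, 160 x 66 x 52 mm, beside the stand on its +y side; origin under its middle. Leave it alone.
- unit_b: Second teal transmitter, the same, next to the first. Leave it alone.
- wrench: Loose steel wrench lying on the -y side of the stand. Leave it alone.
- pawl_nose (a point): On the carriage, 40 mm above the bench when it is at 0: underside of the brass gravity pawl's nose when level (held so by a counterweight). Rising past a rung, the rung swings the nose down (hardly felt, under 1 N); it snaps back level once this point is 17 mm above the rung's top. At 19.5 mm above the yellow rung's top the shoulders touch the red lugs. Lowered, it sits on the rung's top.

How it is judged:
At the end, for the whole second after the job is handed in: The carriage is let go and rests still with its pawl on the yellow rung: carriage height between 0.068 and 0.103 m, the rack's ladder carrying at least 2 N of it (value of joint carriage between 0.068 and 0.103 m and contact force between rack and anything else above 2 N and velocity of joint carriage between -0.01 and 0.01 m/s); the robot touches nothing.
It fails at once if the rack (rungs or stop lugs) is loaded with more than 22 N (contact force between rack and anything else above 22 N).
It fails at once if the carriage drops: it sinks faster than 0.15 m/s (velocity of joint carriage below -0.15 m/s).
It fails at once if a transmitter or the wrench is moved more than 20 mm (distance of any of unit_a, unit_b, wrench from where it was at the start of the episode above 0.02 m).
It also fails if it takes over 38 s, if anything falls off the work surface, if the arm or the gripper's body presses on something with over 40 N, if the wrist force passes 120 N, or if a joint passes its speed limit or range.

### The arm

A 6-joint arm with a two-finger parallel gripper is mounted at the origin on the work surface. World frame = base frame: x ahead of the robot, y to its left, z up, the work surface at z = 0. Lengths are in m, angles in rad, forces in N, time in s.
With the tool pointing down it reaches from about 0.25 to 0.725 m from the base axis. Payload 4 kg.
Tool frame: the origin (TCP) lies on the centre line of the jaws, within the pads' length; the fingertips stand 17 mm ahead of it and the grasp point (between the pads) lies 2 mm behind it; z points along the fingers, y is the line along which they close (so a half turn about z gives the same grasp; the last joint's range is limited). The gripper opens to 85 mm and grips with 20 to 120 N. Pads are 22 mm wide; open, the fingers measure 114 mm over their backs; the gripper's body (76 mm by 85 mm) begins 54 mm behind the grasp point. The pads swing forward as they close: fully open they stand 13 mm farther back than shut.
Start: joints at [1.322, 0.241, 0.005, 1.335, 0, 1.571], TCP at [0.123, 0.485, 0.248] pointing down, gripper open.
Joint ranges: [-2.72, 2.72], [-1.05, 1.87], [-1.09, 1.28], [-1.99, 2.15], [-1.42, 1.44], [-3.14, 3.14]. Speed limits (rad/s): [2.79, 2.79, 3.14, 3.14, 3.14, 3.14].

### API

Orientations are given as a unit quaternion [x, y, z, w].
In Python, from workcell import get_obs, imaging, order gives the robot as it stands.
- The arm moves only by the tool apply_moves, never from a script. Its argument "targets" is a list that holds one entry, the list of rows, each a list of 5 numbers: the shift along the world's x, y, z in units of 40 mm (1.0 is 40 mm), then the turn about the world's z in degrees, then the gripper command: -1 is shut, 1 is fully open, values between are in proportion. In form: [[[dx, dy, dz, turn, fingers], ...]]. A call has 1 to 8 rows; each row shifts and turns the commanded pose from where the row before left it; what a row does not reach is not made up. A row lasts 1/12 s, in which the tool goes at most 41.7 mm and 7.16 degrees, less where a joint would pass 70% of its speed; a pose out of reach is approached as far as the arm can. A call is refused whole if a number of a shift passes 1 or a number of a turn 7.16, either way. A call with a gripper value outside its range is refused whole. The fingers move at their own pace and stop on an object; the grip force is fixed at half the most. Time passes only in rows, so rows that do not move let the fingers close. It gives the time, the measured TCP pose, the force, the opening and the grip force at its end, in the units of the state.
- get_obs(): the state, without advancing time (a new reading comes with each control period).
- imaging.camera(name): name is "side" or "top"; returns (picture, depth): 384x512x3 uint8, blue, green, red; 384x512 float32, m along the optical axis (not along the pixel's ray), 0 where there is no reading.
- imaging.get_calibration(name): a dict with "camera_matrix" (3x3 intrinsics, pixels), "k1" (the pictures are not rectified: a ray, as slopes to the right and down, at radius r is drawn at 1 + k1 r^2 times it, then the intrinsics apply), "eye" and "rotation" of the camera in the world. Camera axes: x right, y down, z forward; pixel columns grow to the right and rows downward; lengths in m; the calibration is good to about 2 mm. A picture is of the moment at which its call begins. get_calibration takes no time and is no camera call.
- order.job_done(): hands the job in; it is judged then, once.
The state is a dict: "clock": time; "joint_pos": joint angles; "joint_vel": joint speeds; "tau": joint torques, N m; "eef_pos": TCP position; "tool_rot": TCP orientation; "ft_force": force on the tool from outside, world axes, zero at the start; "ft_torque": the same for the moment, N m; "grip_width": finger opening in m; "grasp_force": force on a finger pad.
Only numpy, scipy, OpenCV 4.12 (cv2) and the standard library are available. Lean on these libraries where they do the work, as an engineer would, in place of code of your own. Each camera call takes 0.05 s, during which the arm holds its last target. There are 200 camera calls.

## Working session

There is one attempt and no reset: what is moved stays moved. The work goes in short steps, Python scripts to look and compute and a tool call to move; the robot and the scene stay as the last step left them, time stands still between calls to the robot, and variables do not carry over. Pictures are saved under pics/ and viewed, at most 10 in all, crops included, and the job is handed in when it is done.

Besides the shell and the picture viewer there is one more tool, called after "Request:" in YAML: its name, and indented under it one key for each argument. apply_moves: Moves the arm, as the interface text tells. Its arguments: {"type":"object","properties":{"targets":{"type":"array","items":{"type":"array","items":{"type":"array","items":{"type":"number"}}}}},"required":["targets"]}

```bash
mkdir -p pics
cat > h.py <<'E'
import numpy as np, cv2
from workcell import get_obs, imaging, order
def cloud(name):
    im,d=imaging.camera(name); c=imaging.get_calibration(name)
    K=np.array(c["camera_matrix"],float); k=c["k1"]
    v,u=np.mgrid[0:384,0:512]
    p=cv2.undistortPoints(np.stack([u,v],-1).reshape(-1,1,2).astype(float),K,np.array([k,0,0,0.])).reshape(384,512,2)
    P=np.dstack([p*d[...,None],d])@np.array(c["rotation"],float).T+np.array(c["eye"])
    P[d==0]=np.nan
    return im,P
E
python3 - <<'E'
from h import *
for n in("side","top"):
    im,P=cloud(n); cv2.imwrite(f"pics/{n}0.png",im); np.save(f"{n}0.npy",P)
    c=imaging.get_calibration(n); print(n,c)
o=get_obs(); print(o)
E
```

```text
Traceback (most recent call last):
  File "h.py", line 8, in cloud
    P=np.dstack([p*d[...,None],d])@np.array(c["rotation"],float).T+np.array(c["eye"])
      ~~~~~~~~~~~~~~~~~~~~~~~~~~~~^~~~~~~~~~~~~~~~~~~~~~~~~~~~~~~~
ValueError: matmul: Input operand 1 has a mismatch in its core dimension 0, with gufunc signature (n?,k),(k,m?)->(n?,m?) (size 4 is different from 3)
```

Rotation is a quaternion.

```bash
sed -i 's/np.array(c\["rotation"\],float).T/Rotation.from_quat(c["rotation"]).as_matrix().T/; 1a from scipy.spatial.transform import Rotation' h.py
python3 - <<'E'
from h import *
for n in("side","top"):
    im,P=cloud(n); cv2.imwrite(f"pics/{n}0.png",im); np.save(f"{n}0.npy",P)
    c=imaging.get_calibration(n); print(n,c)
    hsv=cv2.cvtColor(im,cv2.COLOR_BGR2HSV)
    for nm,lo,hi in(("orange",(8,150,90),(18,255,255)),("yellow",(22,120,90),(34,255,255)),("red",(0,150,60),(5,255,255)),("green",(45,80,40),(80,255,255)),("blue",(100,100,40),(130,255,255))):
        m=cv2.inRange(hsv,lo,hi)>0; Q=P[m]; Q=Q[~np.isnan(Q[:,0])]
        if len(Q)>5: 
            vv,uu=np.nonzero(m); print(nm,len(Q),uu.mean().round(),vv.mean().round(),np.percentile(Q,[2,50,98],axis=0).round(4).tolist())
o=get_obs(); print(o)
E
```

```text
side {'camera_matrix': array([[417.37136918,   0.        , 259.00549463],
       [  0.        , 417.37136918, 193.09595875],
       [  0.        ,   0.        ,   1.        ]]), 'k1': -0.1106005714953663, 'eye': array([ 0.25947194, -0.44591348,  0.80987122]), 'rotation': array([ 0.88442156, -0.28215118,  0.11042438, -0.35495869])}
orange 634 247.0 232.0 [[0.4239, -0.4954, -0.0022], [0.4884, 0.0144, 0.1602], [0.946, 0.7444, 0.2027]]
yellow 100 239.0 176.0 [[0.5808, 0.0346, 0.0227], [0.6014, 0.0824, 0.1351], [0.8611, 0.6466, 0.1388]]
red 181 246.0 184.0 [[0.5515, 0.0076, -0.0005], [0.5883, 0.1005, 0.2114], [0.7249, 0.1908, 0.2142]]
green 681 234.0 210.0 [[0.5174, 0.0098, 0.1483], [0.5337, 0.0337, 0.1866], [0.5583, 0.0654, 0.2042]]
blue 1868 278.0 258.0 [[0.3748, -0.4868, 0.0126], [0.5572, 0.0194, 0.0782], [0.7776, 0.3536, 0.1447]]
top {'camera_matrix': array([[434.94648446,   0.        , 250.22938575],
       [  0.        , 434.94648446, 195.22435918],
       [  0.        ,   0.        ,   1.        ]]), 'k1': -0.16554041906599515, 'eye': array([0.51362319, 0.08714875, 1.19939996]), 'r
[... 577 characters left out ...]

{'clock': 0.15, 'joint_pos': array([ 1.32199549e+00,  2.41257807e-01,  4.04855660e-03,  1.33519318e+00,
       -2.28507861e-05,  1.57078552e+00]), 'joint_vel': array([-0.00075851, -0.00253142,  0.00451181, -0.00168487, -0.00109257,
        0.0004213 ]), 'tau': array([ 8.25036841e-04, -3.72634470e+01,  2.52638984e+01,  1.23638127e-02,
        6.88736372e-05,  5.40303674e-06]), 'eef_pos': array([0.12301843, 0.48417411, 0.24761418]), 'tool_rot': array([ 1.24074399e-01,  9.92272593e-01, -7.98262881e-04, -8.83096892e-05]), 'ft_force': array([-0.84627703,  0.76832546,  0.55488229]), 'ft_torque': array([ 0.05259331, -0.03018858,  0.04071118]), 'grasp_force': 0.0, 'grip_width': 0.08555568859511709}
```

View pics/side0.png

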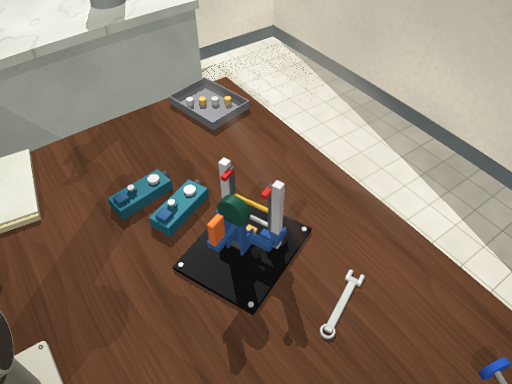

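View pics/top0.png

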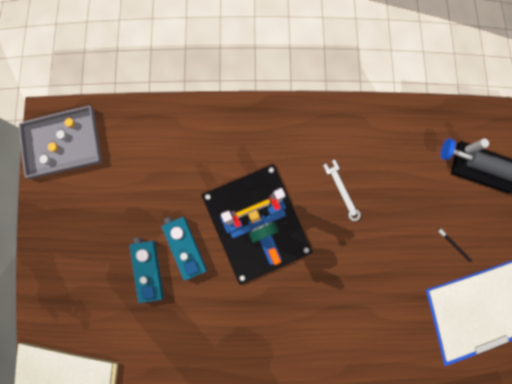

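Side view: stand near (245,235), orange fin (215,231), green gauge (235,210), yellow rung (255,203), red lugs (228,174) and (266,192), transmitters to the left. Top view: fin at (273,256), rails (227,217) and (280,196). Measuring next.

Run:
```python
from h import *
def rep(t,Q):
    if len(Q)>4: print(t,len(Q),np.percentile(Q,[3,50,97],axis=0).round(4).tolist())
for n in("side","top"):
    P=np.load(f"{n}0.npy"); im=cv2.imread(f"pics/{n}0.png"); h=cv2.cvtColor(im,cv2.COLOR_BGR2HSV)
    R=(P[...,0]>.38)&(P[...,0]<.72)&(P[...,1]>-.1)&(P[...,1]<.2)
    M=lambda lo,hi:(cv2.inRange(h,lo,hi)>0)
    rep(n+" fin",P[R&M((6,150,90),(18,255,255))&(P[...,2]>.13)])
    f=P[R&M((6,150,90),(18,255,255))&(P[...,2]>.197)]; rep(n+" fintop",f)
    if len(f)>4:
        r=cv2.minAreaRect((f[:,:2]*1000).astype(np.float32)); print(r)
    y=P[R&M((20,120,90),(34,255,255))&(P[...,2]>.12)]; rep(n+" yellow",y)
    r=P[R&(M((0,150,60),(5,255,255))|M((175,150,60),(180,255,255)))&(P[...,2]>.12)]
    r1=r[r[:,1]>.06]; r2=r[r[:,1]<=.06]; rep(n+" redL",r1); rep(n+" redR",r2)
    w=P[R&(h[...,1]<60)&(h[...,2]>110)&(P[...,2]>.218)]
    rep(n+" railL",w[w[:,1]>.06]); rep(n+" railR",w[w[:,1]<=.06])
    b=R&(h[...,2]<60)&(P[...,2]>.004)&(P[...,2]<.03)
    print(n,"plate",cv2.minAreaRect((P[b][:,:2]*1000).astype(np.float32)))
    rep(n+" plate",P[b]); rep(n+" table",P[R&(P[...,2]<.006)])
    g=P[R&M((45,80,30),(85,255,255))&(P[...,2]>.1)]; rep(n+" gauge",g)
    t=M((85,100,40),(100,255,255))&(P[...,1]>.1)&(P[...,1]<.45)&(P[...,0]>.35); rep(n+" teal",P[t])
a=cv2.imread("pics/side0.png")[140:290,150:330]; cv2.imwrite("pics/c1.png",cv2.resize(a,None,fx=4,fy=4,interpolation=cv2.INTER_CUBIC))
```

```text
side fin 389 [[0.4653, 0.0069, 0.149], [0.4789, 0.0136, 0.1864], [0.4979, 0.0284, 0.2028]]
side fintop 137 [[0.4657, 0.0075, 0.1978], [0.4819, 0.018, 0.201], [0.4995, 0.0304, 0.2038]]
((529.0211791992188, 54.041378021240234), (154.51419067382812, 22.81687355041504), 36.81500244140625)
side yellow 143 [[0.5825, 0.0298, 0.1301], [0.5995, 0.0614, 0.1357], [0.6134, 0.1043, 0.1387]]
side redL 90 [[0.5515, 0.0974, 0.2021], [0.564, 0.1055, 0.2114], [0.5808, 0.122, 0.2142]]
side redR 77 [[0.5893, 0.0074, 0.2027], [0.5974, 0.0138, 0.2119], [0.6103, 0.0222, 0.2139]]
side railL 87 [[0.5619, 0.1166, 0.2183], [0.5722, 0.1263, 0.2238], [0.5825, 0.1381, 0.2262]]
side railR 83 [[0.6127, -0.0013, 0.2185], [0.6216, 0.0075, 0.2242], [0.6317, 0.0177, 0.2263]]
side plate ((564.8677978515625, 55.28450012207031), (269.2349853515625, 220.1851348876953), 23.19207000732422)
side plate 5618 [[0.4264, -0.0735, 0.0088], [0.5147, 0.0096, 0.0125], [0.691, 0.1246, 0.0164]]
side table 6314 [[0.3836, -0.097, -0.0024], [0.4541, -0.0328, 0.0004], [0.7101, 0.1934, 0.0034]]
side gauge 700 [[0.5175, 0.011, 0.1503], [0.533
[... 657 characters left out ...]
9, 0.2116], [0.6138, 0.0279, 0.2158]]
top railL 78 [[0.5629, 0.1191, 0.221], [0.5739, 0.1292, 0.2243], [0.5829, 0.1392, 0.2277]]
top railR 79 [[0.6136, -0.0002, 0.2197], [0.6228, 0.0102, 0.224], [0.6334, 0.0193, 0.227]]
top plate ((553.8077392578125, 85.99934387207031), (267.9513244628906, 283.6044921875), 22.608863830566406)
top plate 5157 [[0.4341, -0.0637, 0.0072], [0.5559, 0.0668, 0.0114], [0.6972, 0.175, 0.0157]]
top table 5543 [[0.3847, -0.0961, -0.0049], [0.481, 0.0178, -0.0006], [0.715, 0.1956, 0.0041]]
top gauge 289 [[0.5199, 0.0156, 0.1775], [0.5381, 0.0467, 0.1977], [0.5566, 0.074, 0.2053]]
top teal 2199 [[0.3679, 0.2091, 0.0235], [0.4716, 0.3161, 0.0334], [0.568, 0.3876, 0.0392]]
```

View pics/c1.png

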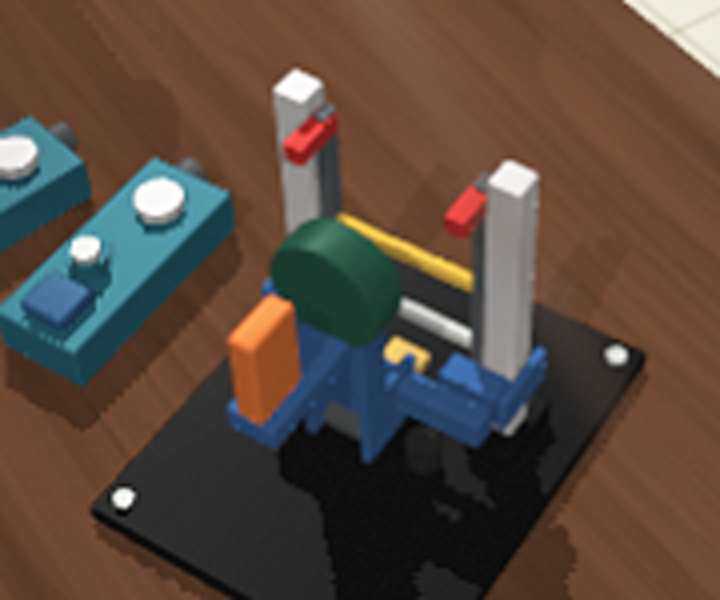

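The crop shows the fin (265,360), gauge (335,285), yellow rung (410,250), steel rung (435,320), and lugs (310,137) and (465,210). The stand origin is ≈(0.5975,0.068) with yaw ≈22.6°, which puts the handle at ≈(0.4815,0.020). The yellow rung's axis is ≈0.132 m, so the carriage should rest at about 0.097.

Request:
apply_moves:
  targets:
    - [[0.56,-0.725,0,2.3,1],[0.56,-0.725,0,2.3,1],[0.56,-0.725,0,2.3,1],[0.56,-0.725,0,2.3,1],[0.56,-0.725,0,2.3,1],[0.56,-0.725,0,2.3,1],[0.56,-0.725,0,2.3,1],[0.56,-0.725,0,2.3,1]]

```text
clock: 0.82
eef_pos: [0.3028, 0.251, 0.2482]
tool_rot: [-0.037, 0.999, -0.0, 0.0]
ft_force: [0.9, 0.8, -0.6]
grip_width: 0.0855
grasp_force: 0.0
```

Request:
apply_moves:
  targets:
    - [[0.56,-0.725,0,2.3,1],[0.56,-0.725,0,2.3,1],[0.56,-0.725,0,2.3,1],[0.56,-0.725,0,2.3,1],[0.56,-0.725,0,2.3,1],[0.56,-0.725,0,2.3,1],[0.56,-0.725,0,2.3,1],[0.56,-0.725,0,2.3,1]]

```text
clock: 1.48
eef_pos: [0.4821, 0.0188, 0.2481]
tool_rot: [-0.196, 0.981, 0.0, -0.0]
ft_force: [0.0, 0.7, 1.1]
grip_width: 0.0856
grasp_force: 0.0
```

Request:
apply_moves:
  targets:
    - [[0,0,0,0,1],[0,0,0,0,1],[0,0,0,0,1]]

```text
clock: 1.73
eef_pos: [0.4809, 0.0206, 0.2478]
tool_rot: [-0.195, 0.981, 0.0, -0.001]
ft_force: [-0.5, 0.2, -0.2]
grip_width: 0.0855
grasp_force: 0.0
```

Request:
apply_moves:
  targets:
    - [[0.01,-0.02,-0.33,0,1],[0,0,-0.33,0,1],[0,0,-0.33,0,1],[0,0,-0.33,0,1],[0,0,-0.32,0,1],[0,0,0,0,1],[0,0,0,0,1]]

```text
clock: 2.32
eef_pos: [0.4807, 0.021, 0.1825]
tool_rot: [-0.196, 0.981, 0.0, -0.001]
ft_force: [0.9, -0.2, 0.1]
grip_width: 0.0854
grasp_force: 0.0
```

Request:
apply_moves:
  targets:
    - [[0,0,0,0,-0.2],[0,0,0,0,-0.5],[0,0,0,0,-0.6],[0,0,0,0,-0.7],[0,0,0,0,-1],[0,0,0,0,-1],[0,0,0,0,-1],[0,0,0,0,-1]]

```text
clock: 2.98
eef_pos: [0.482, 0.0199, 0.1831]
tool_rot: [-0.196, 0.981, 0.0, 0.0]
ft_force: [-0.4, 0.6, 4.1]
grip_width: 0.0152
grasp_force: 59.4
```

Request:
apply_moves:
  targets:
    - [[0,0,0.05,0,-1],[0,0,0.1,0,-1],[0,0,0.15,0,-1],[0,0,0.15,0,-1],[0,0,0.15,0,-1],[0,0,0.1,0,-1],[0,0,0.05,0,-1],[0,0,0,0,-1]]

```text
clock: 3.65
eef_pos: [0.482, 0.0199, 0.2132]
tool_rot: [-0.196, 0.981, 0.0, 0.0]
ft_force: [3.0, 1.8, -6.8]
grip_width: 0.0152
grasp_force: 59.1
```

Request:
apply_moves:
  targets:
    - [[0,0,0,0,-1],[0,0,0,0,-1]]

```text
clock: 3.82
eef_pos: [0.482, 0.0199, 0.2128]
tool_rot: [-0.196, 0.981, 0.0, 0.0]
ft_force: [4.3, 1.6, -6.8]
grip_width: 0.0151
grasp_force: 59.1
```

Request:
apply_moves:
  targets:
    - [[0,0,0.1,0,-1],[0,0,0.2,0,-1],[0,0,0.2,0,-1],[0,0,0.2,0,-1],[0,0,0.2,0,-1],[0,0,0.2,0,-1],[0,0,0.2,0,-1],[0,0,0.1,0,-1]]

```text
clock: 4.48
eef_pos: [0.482, 0.0199, 0.269]
tool_rot: [-0.195, 0.981, 0.0, 0.0]
ft_force: [4.2, 2.7, -9.9]
grip_width: 0.0152
grasp_force: 59.6
```

Request:
apply_moves:
  targets:
    - [[0,0,0.1,0,-1],[0,0,0.1,0,-1],[0,0,0.1,0,-1],[0,0,0.05,0,-1],[0,0,0,0,-1],[0,0,0,0,-1],[0,0,0,0,-1]]

```text
clock: 5.07
eef_pos: [0.482, 0.0199, 0.2826]
tool_rot: [-0.196, 0.981, 0.0, 0.0]
ft_force: [4.3, 3.0, -7.8]
grip_width: 0.0155
grasp_force: 59.9
```

Run:
```python
from h import *
im,P=cloud("side"); cv2.imwrite("pics/side1.png",im); h=cv2.cvtColor(im,cv2.COLOR_BGR2HSV)
R=(P[...,0]>.38)&(P[...,0]<.72)&(P[...,1]>-.1)&(P[...,1]<.2)
for n,m in(("yellow",cv2.inRange(h,(20,120,90),(34,255,255))>0),("red",cv2.inRange(h,(0,150,60),(5,255,255))>0),("blue",cv2.inRange(h,(100,100,40),(130,255,255))>0)):
    Q=P[R&m]; print(n,len(Q),np.percentile(Q,[3,50,97],axis=0).round(4).tolist() if len(Q) else "")
print(get_obs()["eef_pos"],get_obs()["ft_force"])
cv2.imwrite("pics/c2.png",cv2.resize(im[110:260,170:330],None,fx=4,fy=4,interpolation=cv2.INTER_CUBIC))
```

```text
yellow 11 [[0.5933, 0.0546, -0.0007], [0.6043, 0.0815, 0.136], [0.6767, 0.1853, 0.1383]]
red 79 [[0.5894, 0.0073, -0.0009], [0.5993, 0.0144, 0.2116], [0.7071, 0.1847, 0.2139]]
blue 1351 [[0.469, -0.0149, 0.1479], [0.548, 0.0195, 0.1834], [0.6179, 0.0565, 0.2441]]
[0.48199271 0.01990111 0.28265674] [ 6.08059854  2.32611052 -7.13503037]
```

View pics/c2.png

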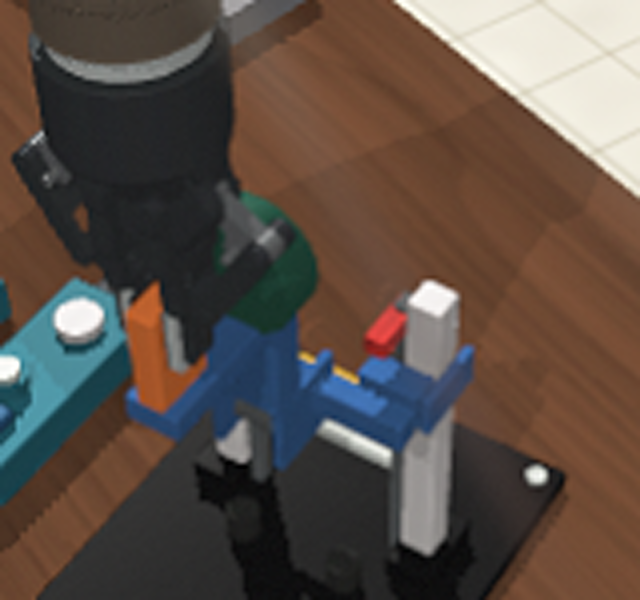

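The crop shows the shoulder (390,385) still clearly below the right lug (385,330), with the yellow rung just visible at (330,365). Continuing up in fine steps.

Request:
apply_moves:
  targets:
    - [[0,0,0.05,0,-1],[0,0,0.05,0,-1],[0,0,0.05,0,-1],[0,0,0.05,0,-1],[0,0,0,0,-1],[0,0,0,0,-1],[0,0,0,0,-1]]

```text
clock: 5.7
eef_pos: [0.482, 0.0199, 0.2906]
tool_rot: [-0.195, 0.981, 0.0, 0.0]
ft_force: [4.0, 2.0, -7.7]
grip_width: 0.0152
grasp_force: 59.9
```

Request:
apply_moves:
  targets:
    - [[0,0,0.02,0,-1],[0,0,0.02,0,-1],[0,0,0,0,-1],[0,0,0,0,-1]]

```text
clock: 6.03
eef_pos: [0.482, 0.0199, 0.292]
tool_rot: [-0.196, 0.981, 0.0, -0.0]
ft_force: [4.7, 2.3, -8.7]
grip_width: 0.0154
grasp_force: 59.7
```

Request:
apply_moves:
  targets:
    - [[0,0,0.02,0,-1],[0,0,0,0,-1],[0,0,0,0,-1]]

```text
clock: 6.28
eef_pos: [0.482, 0.0199, 0.2927]
tool_rot: [-0.195, 0.981, 0.0, -0.0]
ft_force: [5.5, 2.2, -8.7]
grip_width: 0.0153
grasp_force: 59.6
```

Request:
apply_moves:
  targets:
    - [[0,0,0.02,0,-1],[0,0,0,0,-1],[0,0,0,0,-1]]

```text
clock: 6.53
eef_pos: [0.482, 0.0199, 0.2935]
tool_rot: [-0.196, 0.981, 0.0, -0.0]
ft_force: [5.4, 2.1, -8.5]
grip_width: 0.0154
grasp_force: 59.6
```

Request:
apply_moves:
  targets:
    - [[0,0,0.02,0,-1],[0,0,0,0,-1],[0,0,0,0,-1]]

```text
clock: 6.78
eef_pos: [0.482, 0.0199, 0.2943]
tool_rot: [-0.196, 0.981, 0.0, -0.0]
ft_force: [5.2, 2.4, -8.9]
grip_width: 0.0154
grasp_force: 59.6
```

Request:
apply_moves:
  targets:
    - [[0,0,0.015,0,-1],[0,0,0,0,-1],[0,0,0,0,-1]]

```text
clock: 7.03
eef_pos: [0.482, 0.0199, 0.2949]
tool_rot: [-0.196, 0.981, 0.0, -0.0]
ft_force: [5.0, 2.5, -9.2]
grip_width: 0.0154
grasp_force: 59.6
```

Request:
apply_moves:
  targets:
    - [[0,0,0.015,0,-1],[0,0,0,0,-1],[0,0,0,0,-1]]

```text
clock: 7.28
eef_pos: [0.482, 0.0199, 0.2955]
tool_rot: [-0.196, 0.981, 0.0, -0.0]
ft_force: [5.2, 2.8, -8.9]
grip_width: 0.0153
grasp_force: 59.6
```

Run:
```python
from h import *
im,P=cloud("side"); o=get_obs(); print(o["eef_pos"],o["ft_force"])
cv2.imwrite("pics/c3.png",cv2.resize(im[160:230,225:305],None,fx=8,fy=8,interpolation=cv2.INTER_CUBIC))
```

```text
[0.48198056 0.01989901 0.29545654] [ 5.49896941  2.94097131 -9.13557876]
```

View pics/c3.png

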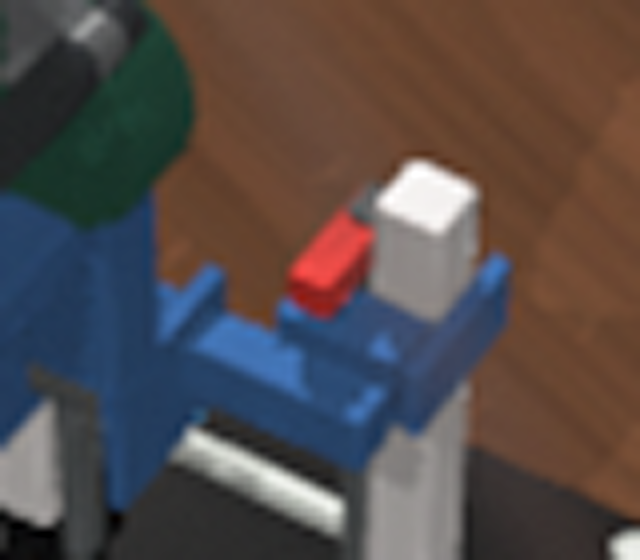

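The crop shows the red lug's lower edge (320,310) almost on the shoulder (340,325), so only a few millimetres remain.

Request:
apply_moves:
  targets:
    - [[0,0,0.015,0,-1],[0,0,0,0,-1],[0,0,0,0,-1]]

```text
clock: 7.58
eef_pos: [0.482, 0.0199, 0.2961]
tool_rot: [-0.195, 0.981, 0.0, -0.0]
ft_force: [5.4, 3.3, -8.3]
grip_width: 0.0154
grasp_force: 59.6
```

Request:
apply_moves:
  targets:
    - [[0,0,0.015,0,-1],[0,0,0,0,-1],[0,0,0,0,-1]]

```text
clock: 7.83
eef_pos: [0.482, 0.0199, 0.2967]
tool_rot: [-0.196, 0.981, 0.0, -0.0]
ft_force: [5.0, 2.2, -8.8]
grip_width: 0.015
grasp_force: 59.7
```

Request:
apply_moves:
  targets:
    - [[0,0,0.015,0,-1],[0,0,0,0,-1],[0,0,0,0,-1]]

```text
clock: 8.08
eef_pos: [0.482, 0.0199, 0.2973]
tool_rot: [-0.196, 0.981, 0.0, -0.0]
ft_force: [4.8, 3.0, -9.4]
grip_width: 0.0153
grasp_force: 59.7
```

Request:
apply_moves:
  targets:
    - [[0,0,0.012,0,-1],[0,0,0,0,-1],[0,0,0,0,-1]]

```text
clock: 8.33
eef_pos: [0.482, 0.0199, 0.2977]
tool_rot: [-0.196, 0.981, 0.0, -0.0]
ft_force: [4.6, 2.4, -9.1]
grip_width: 0.0156
grasp_force: 59.6
```

Request:
apply_moves:
  targets:
    - [[0,0,0.012,0,-1],[0,0,0,0,-1],[0,0,0,0,-1]]

```text
clock: 8.58
eef_pos: [0.482, 0.0199, 0.2982]
tool_rot: [-0.196, 0.981, 0.0, -0.0]
ft_force: [5.6, 2.3, -10.0]
grip_width: 0.0153
grasp_force: 59.6
```

Request:
apply_moves:
  targets:
    - [[0,0,0.012,0,-1],[0,0,0,0,-1],[0,0,0,0,-1]]

```text
clock: 8.83
eef_pos: [0.482, 0.0199, 0.2987]
tool_rot: [-0.196, 0.981, 0.0, -0.0]
ft_force: [5.6, 2.5, -9.1]
grip_width: 0.0147
grasp_force: 59.6
```

Request:
apply_moves:
  targets:
    - [[0,0,0.012,0,-1],[0,0,0,0,-1],[0,0,0,0,-1]]

```text
clock: 9.08
eef_pos: [0.482, 0.0199, 0.2992]
tool_rot: [-0.196, 0.981, 0.0, -0.0]
ft_force: [5.0, 2.2, -8.8]
grip_width: 0.0152
grasp_force: 59.6
```

Request:
apply_moves:
  targets:
    - [[0,0,0.012,0,-1],[0,0,0,0,-1],[0,0,0,0,-1]]

```text
clock: 9.33
eef_pos: [0.482, 0.0199, 0.2996]
tool_rot: [-0.196, 0.981, 0.0, -0.0]
ft_force: [5.6, 2.3, -8.9]
grip_width: 0.0155
grasp_force: 59.6
```

Request:
apply_moves:
  targets:
    - [[0,0,0.012,0,-1],[0,0,0,0,-1],[0,0,0,0,-1]]

```text
clock: 9.58
eef_pos: [0.482, 0.0199, 0.3]
tool_rot: [-0.196, 0.981, 0.0, -0.0]
ft_force: [5.6, 2.4, -9.8]
grip_width: 0.0155
grasp_force: 59.5
```

Request:
apply_moves:
  targets:
    - [[0,0,0.012,0,-1],[0,0,0,0,-1],[0,0,0,0,-1]]

```text
clock: 9.83
eef_pos: [0.482, 0.0199, 0.3002]
tool_rot: [-0.196, 0.981, 0.0, -0.0]
ft_force: [5.5, 3.5, -11.3]
grip_width: 0.0152
grasp_force: 59.3
```

Request:
apply_moves:
  targets:
    - [[0,0,0.01,0,-1],[0,0,0,0,-1],[0,0,0,0,-1]]

```text
clock: 10.08
eef_pos: [0.482, 0.0199, 0.3004]
tool_rot: [-0.196, 0.981, 0.0, -0.001]
ft_force: [6.0, 2.4, -11.3]
grip_width: 0.0151
grasp_force: 59.2
```

Request:
apply_moves:
  targets:
    - [[0,0,0.01,0,-1],[0,0,0,0,-1],[0,0,0,0,-1]]

```text
clock: 10.33
eef_pos: [0.482, 0.0199, 0.3005]
tool_rot: [-0.196, 0.981, 0.0, -0.001]
ft_force: [5.9, 2.8, -12.5]
grip_width: 0.0153
grasp_force: 59.0
```

Force has risen from about 9 to 12.5 N and the upward motion has stalled at z≈0.300. The shoulders are touching the lugs, so the pawl has clicked out (its click is 2.5 mm lower). The seat should be at TCP z≈0.2805, so I lower gently.

Request:
apply_moves:
  targets:
    - [[0,0,-0.04,0,-1],[0,0,-0.06,0,-1],[0,0,-0.07,0,-1],[0,0,-0.07,0,-1],[0,0,-0.07,0,-1],[0,0,-0.06,0,-1],[0,0,-0.03,0,-1],[0,0,0,0,-1]]

```text
clock: 11.0
eef_pos: [0.482, 0.0199, 0.2854]
tool_rot: [-0.196, 0.981, 0.0, 0.0]
ft_force: [4.5, 2.8, -9.7]
grip_width: 0.0155
grasp_force: 59.8
```

Request:
apply_moves:
  targets:
    - [[0,0,-0.02,0,-1],[0,0,0,0,-1],[0,0,0,0,-1]]

```text
clock: 11.25
eef_pos: [0.482, 0.0199, 0.2848]
tool_rot: [-0.196, 0.981, 0.0, 0.0]
ft_force: [4.3, 2.1, -8.1]
grip_width: 0.0155
grasp_force: 59.9
```

Request:
apply_moves:
  targets:
    - [[0,0,-0.02,0,-1],[0,0,-0.02,0,-1],[0,0,-0.02,0,-1],[0,0,0,0,-1],[0,0,0,0,-1]]

```text
clock: 11.67
eef_pos: [0.482, 0.0199, 0.2825]
tool_rot: [-0.195, 0.981, 0.0, 0.0]
ft_force: [4.7, 2.2, -8.6]
grip_width: 0.0152
grasp_force: 59.9
```

Request:
apply_moves:
  targets:
    - [[0,0,-0.015,0,-1],[0,0,0,0,-1],[0,0,0,0,-1]]

```text
clock: 11.92
eef_pos: [0.482, 0.0199, 0.2819]
tool_rot: [-0.196, 0.981, 0.0, 0.0]
ft_force: [4.8, 2.5, -7.7]
grip_width: 0.0154
grasp_force: 59.9
```

Request:
apply_moves:
  targets:
    - [[0,0,-0.015,0,-1],[0,0,0,0,-1],[0,0,0,0,-1]]

```text
clock: 12.17
eef_pos: [0.482, 0.0199, 0.2813]
tool_rot: [-0.195, 0.981, 0.0, 0.0]
ft_force: [4.4, 2.0, -7.7]
grip_width: 0.0154
grasp_force: 59.9
```

Request:
apply_moves:
  targets:
    - [[0,0,-0.012,0,-1],[0,0,0,0,-1],[0,0,0,0,-1]]

```text
clock: 12.42
eef_pos: [0.482, 0.0199, 0.2809]
tool_rot: [-0.195, 0.981, 0.0, 0.0]
ft_force: [3.9, 2.5, -7.0]
grip_width: 0.0153
grasp_force: 59.9
```

Request:
apply_moves:
  targets:
    - [[0,0,-0.012,0,-1],[0,0,0,0,-1],[0,0,0,0,-1]]

```text
clock: 12.67
eef_pos: [0.482, 0.0199, 0.2804]
tool_rot: [-0.196, 0.981, 0.0, 0.0]
ft_force: [5.4, 2.5, -7.4]
grip_width: 0.0153
grasp_force: 59.9
```

Request:
apply_moves:
  targets:
    - [[0,0,-0.012,0,-1],[0,0,0,0,-1],[0,0,0,0,-1]]

```text
clock: 12.92
eef_pos: [0.482, 0.0199, 0.2801]
tool_rot: [-0.196, 0.981, 0.0, 0.0]
ft_force: [4.9, 2.7, -6.9]
grip_width: 0.0153
grasp_force: 60.1
```

Request:
apply_moves:
  targets:
    - [[0,0,-0.01,0,-1],[0,0,0,0,-1],[0,0,0,0,-1]]

```text
clock: 13.17
eef_pos: [0.482, 0.0199, 0.28]
tool_rot: [-0.196, 0.981, 0.0, 0.0]
ft_force: [4.0, 3.3, -3.8]
grip_width: 0.0151
grasp_force: 60.4
```

Request:
apply_moves:
  targets:
    - [[0,0,-0.01,0,-1],[0,0,0,0,-1],[0,0,0,0,-1]]

```text
clock: 13.42
eef_pos: [0.482, 0.0199, 0.2798]
tool_rot: [-0.196, 0.981, 0.0, 0.0]
ft_force: [3.6, 3.4, -0.6]
grip_width: 0.0151
grasp_force: 60.8
```

The rung now carries the weight. Releasing.

Request:
apply_moves:
  targets:
    - [[0,0,0,0,-0.5],[0,0,0,0,-0.4],[0,0,0,0,-0.2],[0,0,0,0,0.2],[0,0,0,0,0.6],[0,0,0,0,1],[0,0,0,0,1],[0,0,0,0,1]]

```text
clock: 14.08
eef_pos: [0.4819, 0.0198, 0.2792]
tool_rot: [-0.195, 0.981, -0.0, -0.0]
ft_force: [-0.2, -0.1, 0.3]
grip_width: 0.0853
grasp_force: 0.0
```

Request:
apply_moves:
  targets:
    - [[0,0,0,0,1],[0,0,0,0,1],[0,0,0,0,1]]

```text
clock: 14.33
eef_pos: [0.4819, 0.0198, 0.2792]
tool_rot: [-0.195, 0.981, -0.0, -0.0]
ft_force: [0.1, 0.3, 0.4]
grip_width: 0.0855
grasp_force: 0.0
```

Request:
apply_moves:
  targets:
    - [[0,0,0.2,0,1],[0,0,0.4,0,1],[0,0,0.5,0,1],[0,0,0.5,0,1],[0,0,0.4,0,1],[0,0,0.2,0,1],[0,0,0,0,1],[0,0,0,0,1]]

```text
clock: 15.0
eef_pos: [0.482, 0.0198, 0.3673]
tool_rot: [-0.195, 0.981, -0.0, 0.0]
ft_force: [-0.4, 0.3, 0.1]
grip_width: 0.0852
grasp_force: 0.0
```

Run:
```python
from h import *
im,P=cloud("side"); o=get_obs(); print(o["eef_pos"],o["ft_force"])
h=cv2.cvtColor(im,cv2.COLOR_BGR2HSV)
m=(cv2.inRange(h,(6,150,90),(18,255,255))>0)&(P[...,0]>.44)&(P[...,0]<.53)&(abs(P[...,1]-.02)<.04)&(P[...,2]>.2)
print("fin",np.percentile(P[m],[3,50,97],axis=0).round(4).tolist())
cv2.imwrite("pics/c4.png",cv2.resize(im[100:260,100:370],None,fx=2.9,fy=2.9,interpolation=cv2.INTER_CUBIC))
```

```text
[0.48168997 0.0197848  0.36646285] [-1.0248301   1.19670181 -0.13726672]
fin [[0.4644, 0.0064, 0.2466], [0.478, 0.0131, 0.2811], [0.4975, 0.0258, 0.2992]]
```

View pics/c4.png

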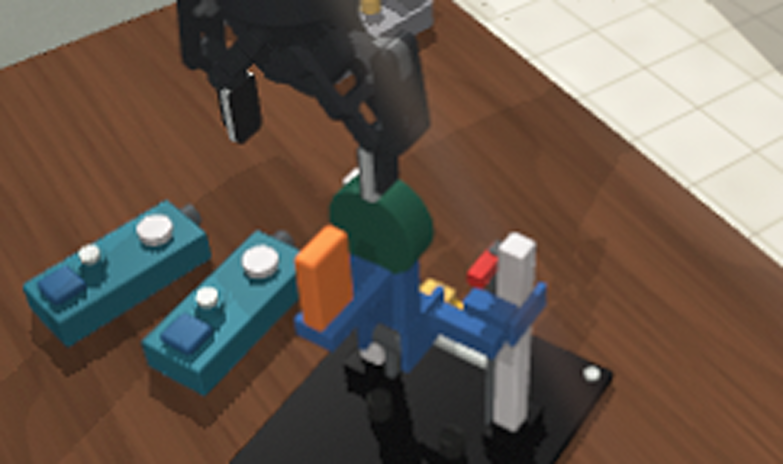

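The gripper is clear above. The carriage stands raised, with the fin (325,280) about 96 mm higher than at the start and the pawl (440,292) on the yellow rung. The transmitters have not moved. Handing in.

```bash
python3 -c "
from workcell import order; print(order.job_done())"
```

```text
the job is handed in; nothing more can be done
None
```

The job is handed in: the carriage rests on the yellow rung by its pawl at about 0.097 m and the gripper is open and clear above it; no verdict came back.

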